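# Transfer a row of nut drivers to the bench rack

### The job

The four stubby nut drivers hang in the plywood carrying rack in the order the next assembly needs them. Move them all to the empty aluminium bench rack, one in each hole, keeping the same order from the robot's left to its right. Leave every driver hanging upright with its guard fully down on the plate, released and still.

Things in the scene. Friction and masses are not known exactly. Their poses are not given: they have to be found in the camera images.
- driver_red_grip (a point): Stubby nut driver, red handle, 102 mm long, 70 g. The point is on its axis at mid-handle, where it is gripped. Handle round, 30 mm across, from 25 mm below the point to 31 mm above it. Under it a guard 36 mm across, 6 mm thick, whose flat underside (31 mm below the point) rests on the rack, then a steel shank up to 9 mm across, its tip 71 mm below the point. z: up along the driver; yaw free.
- bush_red: Fixed square red bush, 46 x 46 x 6 mm, snapped over one hole of the carrying rack, with a 24 mm through hole; the red driver hangs in it at the start, guard on the bush's top. Origin: centre of its underside, on the rack's plate. It stays put and so still shows the order when the driver has gone.
- driver_yellow_grip (a point): Stubby nut driver, yellow handle, 102 mm long, 70 g. The point is on its axis at mid-handle, where it is gripped. Handle round, 30 mm across, from 25 mm below the point to 31 mm above it. Under it a guard 36 mm across, 6 mm thick, whose flat underside (31 mm below the point) rests on the rack, then a steel shank up to 10 mm across, its tip 71 mm below the point. z: up along the driver; yaw free.
- bush_yellow: Fixed square yellow bush, 46 x 46 x 6 mm, snapped over one hole of the carrying rack, with a 24 mm through hole; the yellow driver hangs in it at the start, guard on the bush's top. Origin: centre of its underside, on the rack's plate. It stays put and so still shows the order when the driver has gone.
- driver_green_grip (a point): Stubby nut driver, green handle, 102 mm long, 70 g. The point is on its axis at mid-handle, where it is gripped. Handle round, 30 mm across, from 25 mm below the point to 31 mm above it. Under it a guard 36 mm across, 6 mm thick, whose flat underside (31 mm below the point) rests on the rack, then a steel shank up to 11 mm across, its tip 71 mm below the point. z: up along the driver; yaw free.
- bush_green: Fixed square green bush, 46 x 46 x 6 mm, snapped over one hole of the carrying rack, with a 24 mm through hole; the green driver hangs in it at the start, guard on the bush's top. Origin: centre of its underside, on the rack's plate. It stays put and so still shows the order when the driver has gone.
- driver_blue_grip (a point): Stubby nut driver, blue handle, 102 mm long, 70 g. The point is on its axis at mid-handle, where it is gripped. Handle round, 30 mm across, from 25 mm below the point to 31 mm above it. Under it a guard 36 mm across, 6 mm thick, whose flat underside (31 mm below the point) rests on the rack, then a steel shank up to 12 mm across, its tip 71 mm below the point. z: up along the driver; yaw free.
- bush_blue: Fixed square blue bush, 46 x 46 x 6 mm, snapped over one hole of the carrying rack, with a 24 mm through hole; the blue driver hangs in it at the start, guard on the bush's top. Origin: centre of its underside, on the rack's plate. It stays put and so still shows the order when the driver has gone.
- carry_rack: Fixed plywood carrying rack: plate 70 (x) x 226 (y) x 8 mm, top 60 mm above the table, on end cheeks. Four holes in a row at x = 0, y = +81, +27, -27, -81 mm. Origin: on the table under the plate's middle; +y is the robot's left, +x away from it, within 0.35 rad of yaw. A bush with its driver sits over each hole, colours in any order. The racks may change sides.
- bench_rack: Fixed aluminium bench rack, dark cheeks; same plate, height, holes' places, origin and axes as the carrying rack (holes at y = +81, +27, -27, -81 mm, +y the robot's left). Its holes are 24 mm across, empty at first; a driver seated here has its grip point 91 mm above the table. Drivers stand 54 mm apart: grip across the row, fingers on the -x and +x sides.
Not all that is in view belongs to the job. Of the things that look like the part that bears driver_red_grip, the middle-sized one is meant.

How it is judged:
By the outcome, as a careful person would: the job done as asked, in the order asked, and still so for the second after the job is handed in, with the robot touching nothing.
It also fails if it takes over 104 s, if anything falls off the work surface, if the arm or the gripper's body presses on something with over 40 N, if the wrist force passes 120 N, or if a joint passes its speed limit or range.

### The arm

A 6-joint arm with a two-finger parallel gripper is mounted at the origin on the work surface. World frame = base frame: x ahead of the robot, y to its left, z up, the work surface at z = 0. Lengths are in mm, angles in rad, forces in N, time in s.
With the tool pointing down it reaches from about 300 to 775 mm from the base axis. Payload 14.6 kg.
Tool frame: the origin (TCP) lies midway between the tips of the shut fingers; the grasp point (between the pads) lies 19 mm behind it; y points along the fingers, z is the direction in which the jaws open and shut, and the axes are right-handed (so a half turn about y gives the same grasp; the last joint's range is limited). The gripper opens to 94 mm and grips with 3 to 60 N. Pads are 16 mm wide; open, the fingers measure 119 mm over their backs; the gripper's body (75 mm by 177 mm) begins 78 mm behind the grasp point.
Start: joints at [1.224, 0.3, 1.521, -0, 1.321, -0.067], TCP at [151.887, 528.601, 205.446] pointing down, gripper open.
Joint ranges: [-3.03, 3.03], [-0.79, 2.21], [0.23, 2.52], [-1.04, 4.18], [0, 3.07], [-2.55, 2.55]. Speed limits (rad/s): [2.22, 2.22, 2.57, 3.14, 3.14, 3.14].

### API

Orientations are given as [roll, pitch, yaw] about the fixed x, y, z axes, in that order (R = Rz(yaw) Ry(pitch) Rx(roll)).
In Python, from cell import manip gives the robot as it stands.
- The arm moves only by the tool play_rows, never from a script. Its argument "series" is a list of rows, each a list of 3 entries, a list of its own where there are three numbers: the shift along the tool's x, y, z in m, then the turn about the tool's y in rad, then the closure, from 0 (fully open) to 1 (shut). In form: [[[dx, dy, dz], twist, grip], ...]. A call has 1 to 20 rows; each row is the pose to reach, as a shift and turn from the pose measured when the call began, along the tool's axes at that moment; what a row does not reach only later rows make up. A row lasts 1/10 s, in which the tool goes at most 50 mm and 8.59 degrees, less where a joint would pass 70% of its speed; a pose out of reach is approached as far as the arm can. A call with a gripper value outside its range is refused whole. The fingers move at their own pace and stop on an object; "squeeze" is the grip in N (left out, the last holds). Time passes only in rows, so rows that repeat a pose let the fingers close. It gives the time, the measured TCP pose, the force and the opening at its end, in the units of the state.
- manip.read_state(): the state, without advancing time (a new reading comes with each control period).
- manip.camera(name): name is "scene" or "top" or "wrist"; returns the picture (420x560x3 uint8, red, green, blue); there is no depth.
- manip.camera_params(name): a dict with "K" (3x3 intrinsics, pixels), "rvec" (rotation vector, rad) and "tvec" (3), from world to camera coordinates, as OpenCV has them. Camera axes: x right, y down, z forward; pixel columns grow to the right and rows downward; lengths in mm; the calibration is good to about 2 mm. A picture is of the moment at which its call begins: read the wrist's pose just before it. camera_params takes no time and is no camera call; for the wrist camera it gives the pose at the moment of the call.
- manip.sign_off(): hands the job in, once; it reports no verdict.
The state is a dict: "clock": time; "joints": joint angles; "qd": joint speeds; "effort": joint torques, N m; "eef_pos": TCP position; "eef_rot": TCP orientation; "wrist_force": force on the tool from outside, world axes, zero at the start; "moment": the same for the moment, N m; "finger_gap": finger opening in mm.
Only numpy, scipy, OpenCV 4.12 (cv2) and the standard library are available. Lean on these libraries where they do the work, as an engineer would, in place of code of your own. Each camera call takes 0.05 s, during which the arm holds its last target. There are 200 camera calls.

## Working session

There is one attempt and no reset: what is moved stays moved. The work goes in short steps, Python scripts to look and compute and a tool call to move; the robot and the scene stay as the last step left them, time stands still between calls to the robot, and variables do not carry over. Pictures are saved under pics/ and viewed, about 12 in all and at most 16, crops included, and the job is handed in when it is done.

Besides the shell and the picture viewer there is one more tool, called after ">>>" by a JSON object that holds its "op" and its "data". play_rows: Moves the arm, as the interface text tells. Its arguments: {"type":"object","properties":{"series":{"type":"array","items":{"type":"array"}},"squeeze":{"type":"number"}},"required":["series"]}

```bash
mkdir -p pics; ls; cat > h.py <<'E'
import numpy as np, cv2
from cell import manip
def shot(n,f):
    p=manip.camera_params(n); im=manip.camera(n); cv2.imwrite('pics/'+f,im[:,:,::-1]); return im,p
def ray(p,uv,z):
    K=np.array(p['K'],float);R=cv2.Rodrigues(np.array(p['rvec'],float))[0];t=np.array(p['tvec'],float).ravel()
    c=-R.T@t; d=R.T@np.linalg.inv(K)@np.array([uv[0],uv[1],1.]); return c+d*(z-c[2])/d[2]
def proj(p,X):
    return cv2.projectPoints(np.array(X,float).reshape(-1,1,3),np.array(p['rvec'],float),np.array(p['tvec'],float),np.array(p['K'],float),None)[0].reshape(-1,2)
E
python3 - <<'E'
from h import *
s=manip.read_state();print(s)
a,p=shot('top','top0.png');b,q=shot('scene','scene0.png')
for x in(p,q):
    R=cv2.Rodrigues(np.array(x['rvec'],float))[0];print(-R.T@np.array(x['tvec']).ravel(),x['K'])
cv2.imwrite('pics/c.png',np.vstack([a,b])[:,:,::-1])
E
```

```text
pics
{'clock': 0.0, 'joints': array([ 1.22436791e+00,  3.00491283e-01,  1.52159889e+00, -1.08585269e-05,
        1.32068326e+00, -6.66116668e-02]), 'qd': array([-1.77213386e-04, -8.16658841e-04, -2.99923014e-04,  9.47522226e-05,
       -3.54503020e-04,  1.95150302e-03]), 'effort': array([ 1.04233102e-03, -5.31808162e+01, -3.52736378e+01,  7.08569144e-02,
        2.43532076e-02, -1.02322247e-04]), 'eef_pos': array([151.81972482, 528.35358915, 204.86772293]), 'eef_rot': array([-1.57197519e+00,  6.81014323e-05, -2.79814091e-01]), 'wrist_force': array([ 0.50694419, -0.02264784,  0.06981225]), 'moment': array([-0.01021928, -0.00280133, -0.009319  ]), 'finger_gap': 93.9357123318911}
[ 487.03232795  -17.59127401 1058.44907364] [[535.56004725   0.         273.742711  ]
 [  0.         535.56004725 210.69747842]
 [  0.           0.           1.        ]]
[1063.08817211  263.71034405  496.88386088] [[384.96293401   0.         282.71292337]
 [  0.         384.96293401 212.03530419]
 [  0.           0.           1.        ]]
```

View pics/top0.png

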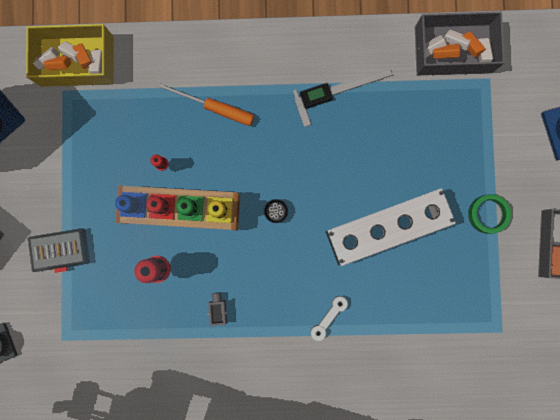

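View pics/scene0.png

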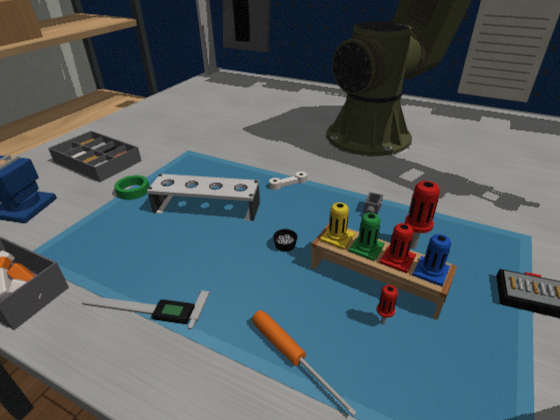

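The top view shows the carrying rack on the left (about px 117–240, 187–230). Its order from the robot's left is blue (125,204), red (158,205), green (187,206), yellow (217,209). The bench rack is at (350,242) to (432,212).

Red candidates:
- Small one at (159,162), loose.
- Large one at (152,269), loose.
- Middle-sized one at (158,205), hanging in the red bush. This is the one I choose.

Next I measure.

```bash
python3 - <<'E'
from h import *
im=cv2.imread('pics/top0.png');p=manip.camera_params('top')
hsv=cv2.cvtColor(im,cv2.COLOR_BGR2HSV);H,S,V=cv2.split(hsv)
# bench plate + holes
m=((S<40)&(V>170)).astype(np.uint8);m[:180]=0;m[275:]=0;m[:,:320]=0;m[:,465:]=0
cs,h=cv2.findContours(m,cv2.RETR_CCOMP,cv2.CHAIN_APPROX_NONE)
for c,hh in zip(cs,h[0]):
    a=cv2.contourArea(c)
    if a>60:
        M=cv2.moments(c);uv=(M['m10']/M['m00'],M['m01']/M['m00'])
        print('hole' if hh[3]>=0 else 'plate',a,np.round(uv,1),ray(p,uv,60)[:2].round(1))
        if a>2000: 
            r=cv2.minAreaRect(c);print(r,[ray(p,x,60)[:2].round(1) for x in cv2.boxPoints(r)])
# carry plate: wood colour
w=((H>5)&(H<22)&(S>60)&(V>90)).astype(np.uint8);w[:175]=0;w[240:]=0;w[:,250:]=0
w[:,:105]=0
pts=cv2.findNonZero(w);r=cv2.minAreaRect(pts);print('wood',r)
# colours
for n,lo,hi in(('red',172,4),('yellow',24,32),('green',45,85),('blue',110,125)):
    hm=((H>=lo)|(H<=hi)) if lo>hi else ((H>=lo)&(H<=hi))
    k=(hm&(S>140)&(V>50)).astype(np.uint8);k[:140]=0;k[290:]=0;k[:,:105]=0;k[:,250:]=0
    N,_,st,ce=cv2.connectedComponentsWithStats(k)
    for i in range(1,N):
        if st[i,4]>60:print(n,st[i],ce[i].round(1))
z=cv2.resize(im[140:300,100:260],None,fx=3.7,fy=3.7,interpolation=cv2.INTER_CUBIC)
cv2.imwrite('pics/crop1.png',z)
E
```

```text
plate 4238.0 [391.  226.5] [ 515.9 -211.7]
((390.906005859375, 226.5509796142578), (36.988502502441406, 121.47531127929688), 69.64676666259766) [array([511.5, -94. ]), array([ 585.3, -307.4]), array([ 520.3, -328.4]), array([ 446.8, -116. ])]
hole 239.0 [350.1 241.6] [ 489.6 -135.1]
hole 240.5 [377.4 231.6] [ 507.1 -186.3]
hole 240.5 [404.7 221.6] [ 524.5 -237.3]
hole 239.5 [432.  211.4] [ 542.4 -288.4]
wood ((176.56480407714844, 207.25738525390625), (120.1461181640625, 37.227352142333984), 3.3177809715270996)
red [151 155  17  15 147] [158.8 161.8]
red [147 194  28  25 518] [161.2 206. ]
red [152 256  18  26  90] [163.4 267.8]
red [135 261  22  22 278] [145.6 271.1]
yellow [206 197  27  26 448] [218.1 210.1]
green [177 196  26  25 386] [189.7 208. ]
```

View pics/crop1.png

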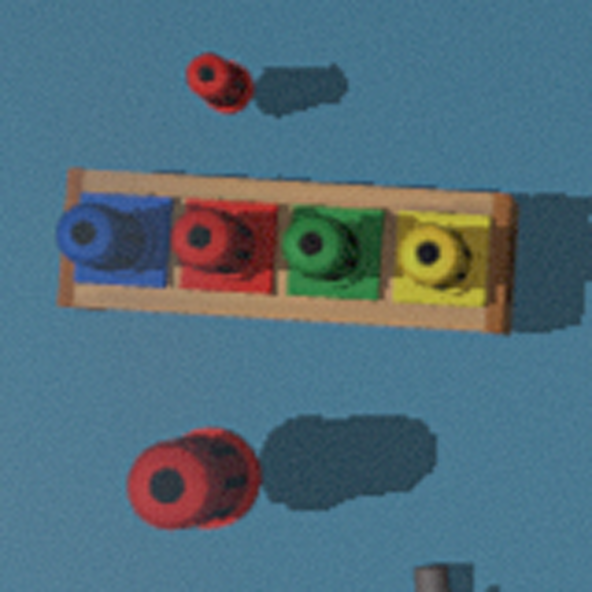

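```bash
python3 - <<'E'
from h import *
im=cv2.imread('pics/top0.png');p=manip.camera_params('top');q=manip.camera_params('scene')
V=im.max(2)
P=[]
for n,u,v in(('b',122.2,203),('r',153.8,204.1),('g',184.1,205.7),('y',215.7,208.4),('L',145,271),('s',156,160)):
    yy,xx=np.mgrid[int(v)-5:int(v)+6,int(u)-5:int(u)+6]
    w=np.clip(75-V[yy,xx].astype(float),0,None);w[(xx-u)**2+(yy-v)**2>18]=0
    uv=((xx*w).sum()/w.sum(),(yy*w).sum()/w.sum()) if w.sum() else (u,v)
    X=ray(p,uv,128);P.append(X);print(n,np.round(uv,1),X.round(1),'scene',proj(q,X).round(0))
P=np.array(P[:4]);d=P[0]-P[3];print(np.linalg.norm(np.diff(P,axis=0),axis=1),'yaw',np.arctan2(-d[0],d[1]),'mid',P.mean(0))
w=(176.56,207.26);print('wood mid',ray(p,w,60))
# L/s triangulate by top cap seen in scene
for a,b in(((141.6,271),(427,186)),((156,160),(391,288))):
    for z in(60,90,120,150,180): print(z,ray(p,a,z).round(0),proj(q,ray(p,a,z)).round(0))
E
```

```text
b [121.9 202.6] [566.3 269.9 128. ] scene [[441. 238.]]
r [153.6 203.6] [563.2 213.9 128. ] scene [[404. 227.]]
g [183.8 205.4] [559.  160.9 128. ] scene [[371. 216.]]
y [215.2 208. ] [553.1 105.8 128. ] scene [[340. 206.]]
L [144.9 271. ] [446.1 230.  128. ] scene [[429. 192.]]
s [155.4 159.7] [640.8 210.1 128. ] scene [[388. 257.]]
[56.03495282 53.15954201 55.43224595] yaw -0.08001105778609179 mid [560.38239677 187.6126235  128.        ]
wood mid [560.94771123 187.57792841  60.        ]
60 [443. 254.  60.] [[435. 226.]]
90 [445. 246.  90.] [[433. 212.]]
120 [446. 238. 120.] [[432. 197.]]
150 [447. 230. 150.] [[431. 181.]]
180 [448. 222. 180.] [[430. 165.]]
60 [651. 226.  60.] [[390. 298.]]
90 [646. 218.  90.] [[389. 280.]]
120 [641. 211. 120.] [[388. 261.]]
150 [637. 204. 150.] [[387. 241.]]
180 [632. 196. 180.] [[386. 221.]]
```

```bash
cat >> h.py <<'E'
def go(x,y,z,yaw):
    s=manip.read_state(); R=cv2.Rodrigues(np.zeros(3))[0]
    from scipy.spatial.transform import Rotation as Ro
    R=Ro.from_euler('xyz',s['eef_rot']).as_matrix()
    Y=s['eef_rot'][2]
    print('shift m',(R.T@(np.array([x,y,z])-s['eef_pos'])/1000).round(4),'twist',round(Y-yaw,3),'t',round(s['clock'],2))
E
python3 -c "
from h import *
go(561,187.6,260,-1.65)"
```

```text
shift m [ 0.4874 -0.0549 -0.2146] twist 1.37 t 0.1
```

>>> {"op": "play_rows", "data": {"series": [[[0.487,-0.055,-0.215],1.37,0],[[0.487,-0.055,-0.215],1.37,0],[[0.487,-0.055,-0.215],1.37,0],[[0.487,-0.055,-0.215],1.37,0],[[0.487,-0.055,-0.215],1.37,0],[[0.487,-0.055,-0.215],1.37,0],[[0.487,-0.055,-0.215],1.37,0],[[0.487,-0.055,-0.215],1.37,0],[[0.487,-0.055,-0.215],1.37,0],[[0.487,-0.055,-0.215],1.37,0],[[0.487,-0.055,-0.215],1.37,0],[[0.487,-0.055,-0.215],1.37,0],[[0.487,-0.055,-0.215],1.37,0],[[0.487,-0.055,-0.215],1.37,0],[[0.487,-0.055,-0.215],1.37,0]]}}

```text
clock: 1.6
eef_pos: [559.8, 188.2, 260.2]
eef_rot: [-1.571, -0.001, -1.648]
wrist_force: [-0.3, 0.0, -0.1]
finger_gap: 94.2
```

```bash
python3 -c "
from h import *
im,p=shot('wrist','w0.png')
for r in ([566.3,269.9],[563.2,213.9],[559,160.9],[553.1,105.8]): print(proj(p,r+[128]))
s=manip.read_state();print(s['eef_pos'],s['eef_rot'],s['joints'])"
```

```text
[[279.71237811 115.77924311]]
[[281.03441956 177.7330648 ]]
[[280.89525993 231.51956344]]
[[279.26981322 283.05089069]]
[559.89348353 188.1714238  260.28601165] [-1.57099475e+00 -8.88025979e-04 -1.64838690e+00] [ 2.62574892e-01  3.58678593e-01  1.31690831e+00 -7.75153100e-04
  1.46648911e+00  3.40246450e-01]
```

View pics/w0.png

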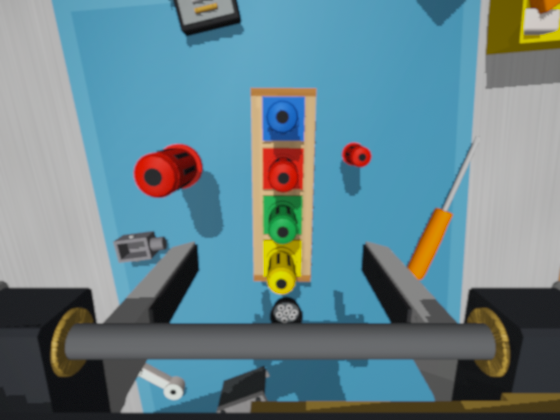

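The wrist view agrees with the top view. Dots are at blue (282,117), red (282,177), green (283,231) and yellow (281,283), within 2–3 px of prediction. The middle-sized red driver hangs in the red bush, while the small one (356,155) and large one (152,177) are loose.

```bash
python3 -c "
from h import *
im=cv2.imread('pics/w0.png');p=manip.camera_params('wrist');V=im.max(2);P=[]
for u,v in ((282,117),(282,177),(283,231),(281,283)):
    yy,xx=np.mgrid[v-9:v+10,u-9:u+10];w=np.clip(80-V[yy,xx].astype(float),0,None);w[(xx-u)**2+(yy-v)**2>70]=0
    uv=((xx*w).sum()/w.sum(),(yy*w).sum()/w.sum());X=ray(p,uv,128);P.append(X);print(np.round(uv,1),X.round(1))
P=np.array(P);d=P[0]-P[3];c=np.arctan2(-d[0],d[1]);m=P.mean(0);print(c,m,np.linalg.norm(np.diff(P,axis=0),axis=1))
T=np.array([560.4,187.6]);m=(m[:2]+T)/2;c=(c-.08)/2
for y in(81,27,-27,-81):print((m+y*np.array([-np.sin(c),np.cos(c)])).round(1),c)
x=m+81*np.array([-np.sin(c),np.cos(c)])
s=manip.read_state();print(s['eef_pos'])
go(x[0],x[1],78,c-np.pi/2)
"
```

```text
[282.  116.6] [568.4 269.  128. ]
[283.1 177.9] [565.2 213.5 128. ]
[282.5 231.8] [560.6 160.4 128. ]
[280.9 283.5] [554.8 105.  128. ]
-0.08262298283010834 [562.25950047 186.99951704 128.        ] [55.54769699 53.31226295 55.68839084]
[567.9 268. ] -0.08131149141505417
[563.5 214.2] -0.08131149141505417
[559.1 160.4] -0.08131149141505417
[554.8 106.6] -0.08131149141505417
[559.89348353 188.1714238  260.28601165]
shift m [-0.0804  0.1822  0.0018] twist 0.004 t 1.65
```

>>> {"op": "play_rows", "data": {"series": [[[-0.0816,0,0.001],0,0],[[-0.0816,0,0.001],0,0],[[-0.0816,0.04,0.001],0,0],[[-0.0816,0.08,0.001],0,0],[[-0.0816,0.12,0.001],0,0],[[-0.0816,0.15,0.001],0,0],[[-0.0816,0.17,0.001],0,0],[[-0.0816,0.182,0.001],0,0],[[-0.0816,0.182,0.001],0,0],[[-0.0816,0.182,0.001],0,0],[[-0.0816,0.182,0.001],0,1],[[-0.0816,0.182,0.001],0,1],[[-0.0816,0.182,0.001],0,1],[[-0.0816,0.182,0.001],0,1],[[-0.0816,0.182,0.001],0,1],[[-0.0816,0.182,0.001],0,1],[[-0.0816,0.182,0.001],0,1]], "squeeze": 25}}

```text
clock: 3.35
eef_pos: [567.2, 269.3, 78.3]
eef_rot: [-1.571, -0.001, -1.648]
wrist_force: [-0.1, -0.8, 0.0]
finger_gap: 41.8
```

```bash
python3 -c "
from h import *
s=manip.read_state();print(s['eef_pos'],s['eef_rot'],s['finger_gap'],s['wrist_force'])
z=s['eef_pos'][2]
print('holes'); H=[(489.6,-135.1),(507.1,-186.3),(524.5,-237.3),(542.4,-288.4)]
for h in H: go(*h,230,.3315-np.pi/2)
"
```

```text
[567.19781046 269.3021453   78.25286715] [-1.57093474e+00 -8.71956312e-04 -1.64841817e+00] 41.80788439648174 [-0.1117636  -0.81359963  0.03762076]
holes
shift m [ 0.4093 -0.1514 -0.046 ] twist -0.409 t 3.35
shift m [ 0.459  -0.1513 -0.0246] twist -0.409 t 3.35
shift m [ 0.5085 -0.1513 -0.0033] twist -0.409 t 3.35
shift m [ 0.5581 -0.1513  0.0185] twist -0.409 t 3.35
```

>>> {"op": "play_rows", "data": {"series": [[[0,0,0],0,1],[[0,0,0],0,1],[[0,0,0],0,1],[[0,0,0],0,1],[[0,0,0],0,1],[[0,-0.02,0],0,1],[[0,-0.05,0],0,1],[[0,-0.08,0],0,1],[[0,-0.11,0],0,1],[[0,-0.15,0],0,1],[[0,-0.15,0],0,1]]}}

```text
clock: 4.45
eef_pos: [568.6, 270.0, 234.0]
eef_rot: [-1.563, 0.003, -1.648]
wrist_force: [0.3, -0.9, 0.7]
finger_gap: 29.5
```

```bash
python3 -c "
from h import *
shot('scene','s1.png')
s=manip.read_state();print(s['eef_pos'],s['finger_gap'],s['wrist_force'])
go(489.6,-135.1,230,.3315-np.pi/2)
"
```

```text
[567.91270225 269.70046978 230.74615221] 29.51983909815175 [ 0.28556651 -0.16927953 -1.4345536 ]
shift m [ 4.097e-01  1.000e-04 -4.670e-02] twist -0.409 t 4.5
```

View pics/s1.png

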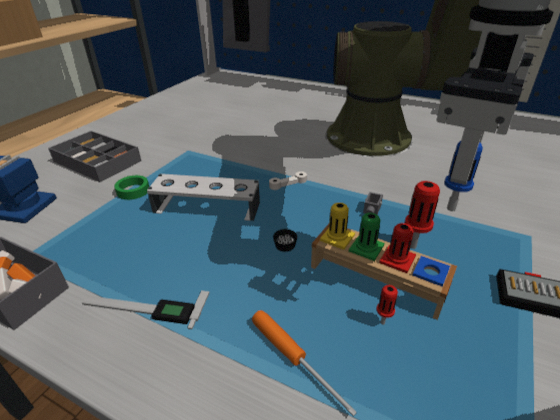

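Blue is lifted upright (465,165). Next is the transit to the leftmost bench hole.

>>> {"op": "play_rows", "data": {"series": [[[0.04,0,-0.005],-0.04,1],[[0.09,0,-0.01],-0.1,1],[[0.13,0,-0.015],-0.15,1],[[0.17,0,-0.02],-0.2,1],[[0.21,0,-0.025],-0.25,1],[[0.25,0,-0.03],-0.3,1],[[0.29,0,-0.035],-0.35,1],[[0.33,0,-0.04],-0.39,1],[[0.37,0,-0.045],-0.409,1],[[0.4,0,-0.0465],-0.409,1],[[0.4097,0,-0.0467],-0.409,1],[[0.4097,0,-0.0467],-0.409,1],[[0.4097,0,-0.0467],-0.409,1]]}}

```text
clock: 5.8
eef_pos: [489.6, -134.2, 229.5]
eef_rot: [-1.567, 0.0, -1.239]
wrist_force: [-0.1, 0.6, 0.6]
finger_gap: 29.4
```

```bash
python3 -c "
from h import *
im,p=shot('wrist','w1.png')
s=manip.read_state();print(s['eef_pos'],s['eef_rot'],s['finger_gap'],s['wrist_force'])
H=[(489.6,-135.1),(507.1,-186.3),(524.5,-237.3),(542.4,-288.4)]
print(proj(p,[h+(60,) for h in H]).round(0))
go(489.6,-135.1,73.5,.3315-np.pi/2)
"
```

```text
[ 489.7227782  -133.95275242  229.67230619] [-1.56723202e+00  1.05743327e-04 -1.23833591e+00] 29.846811667326676 [ 0.1063434   0.24829204 -1.21639843]
[[279. 197.]
 [279. 245.]
 [278. 289.]
 [279. 330.]]
shift m [ 0.0011  0.1562 -0.001 ] twist 0.001 t 5.85
```

View pics/w1.png

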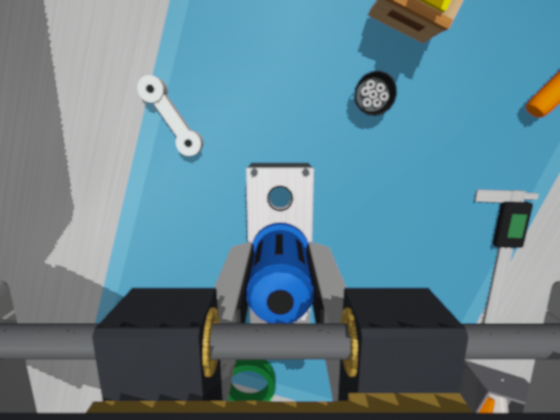

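Hole 1 appears at (280,197) against a predicted (279,197), so the location is confirmed. Next is the descent.

>>> {"op": "play_rows", "data": {"series": [[[0.001,0.03,-0.001],0,1],[[0.001,0.06,-0.001],0,1],[[0.001,0.08,-0.001],0,1],[[0.001,0.1,-0.001],0,1],[[0.001,0.12,-0.001],0,1],[[0.001,0.135,-0.001],0,1],[[0.001,0.147,-0.001],0,1],[[0.001,0.153,-0.001],0,1],[[0.001,0.156,-0.001],0,1],[[0.001,0.156,-0.001],0,1],[[0.001,0.156,-0.001],0,1]]}}

```text
clock: 6.95
eef_pos: [489.9, -135.1, 74.2]
eef_rot: [-1.567, -0.0, -1.238]
wrist_force: [-1.1, -0.3, -0.4]
finger_gap: 30.0
```

```bash
python3 -c "
from h import *
im,p=shot('scene','s2.png')
cv2.imwrite('pics/s2c.png',cv2.resize(cv2.imread('pics/s2.png')[120:260,110:290],None,fx=3,fy=3))
s=manip.read_state();print(s['eef_pos'],s['eef_rot'],s['finger_gap'],s['wrist_force'])
"
```

```text
[ 489.90543953 -135.12314705   74.24413298] [-1.56650769e+00 -4.64312254e-04 -1.23841504e+00] 29.80127371798803 [ 0.17935106 -0.29396689 -0.45799537]
```

View pics/s2c.png

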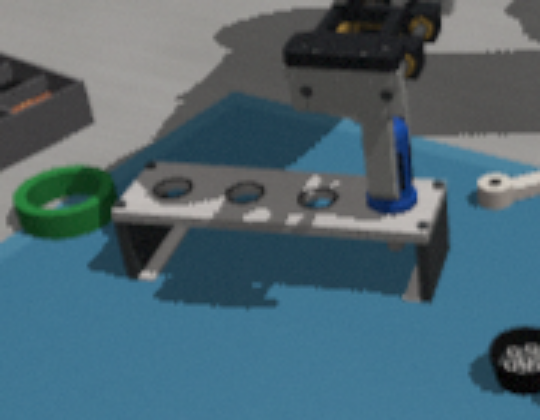

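The shank is in the hole and the guard is 1–2 mm above the plate. I lower 2 mm, release, rise, and go to red.

```bash
python3 -c "
from h import *
go(564.2,213.7,78,-1.652)
"
```

```text
shift m [-0.3055 -0.0031  0.1841] twist 0.414 t 7.0
```

>>> {"op": "play_rows", "data": {"series": [[[0,0.002,0],0,1],[[0,0.002,0],0,1],[[0,0.002,0],0,0],[[0,0.002,0],0,0],[[0,0.002,0],0,0],[[0,0.002,0],0,0],[[0,0.002,0],0,0],[[0,0.002,0],0,0],[[0,-0.02,0],0,0],[[0,-0.05,0],0,0],[[0,-0.08,0],0,0],[[0,-0.11,0],0,0],[[0,-0.11,0],0,0]]}}

```text
clock: 8.3
eef_pos: [490.9, -135.7, 188.1]
eef_rot: [-1.562, -0.004, -1.238]
wrist_force: [-0.1, -0.2, -0.3]
finger_gap: 93.9
```

```bash
python3 -c "
from h import *
go(564.2,213.7,78,-1.652)
"
```

```text
shift m [-0.3068  0.1104  0.1823] twist 0.414 t 8.3
```

```bash
python3 -c "
from h import *
for i in range(4):
    manip.camera('top'); s=manip.read_state();print(s['eef_pos'].round(1),s['eef_rot'].round(4))
go(564.2,213.7,78,-1.652)
"
```

```text
[ 490.1 -135.4  185.8] [-1.5639 -0.0026 -1.2384]
[ 489.5 -135.2  184.3] [-1.5660e+00 -9.0000e-04 -1.2384e+00]
[ 489.1 -135.1  183.5] [-1.5672e+00  1.0000e-04 -1.2384e+00]
[ 489.  -135.1  183.1] [-1.5678e+00  6.0000e-04 -1.2384e+00]
shift m [-0.3051  0.1059  0.1846] twist 0.414 t 8.5
```

>>> {"op": "play_rows", "data": {"series": [[[-0.04,0,0.024],0.05,0],[[-0.08,0,0.048],0.11,0],[[-0.12,0,0.072],0.17,0],[[-0.16,0,0.096],0.23,0],[[-0.2,0,0.12],0.29,0],[[-0.24,0,0.145],0.35,0],[[-0.28,0,0.17],0.4,0],[[-0.305,0,0.1845],0.414,0],[[-0.305,0,0.1845],0.414,0],[[-0.305,0,0.1845],0.414,0],[[-0.305,0.03,0.1845],0.414,0],[[-0.305,0.06,0.1845],0.414,0],[[-0.305,0.09,0.1845],0.414,0],[[-0.305,0.105,0.1845],0.414,0],[[-0.305,0.105,0.1845],0.414,0],[[-0.305,0.105,0.1845],0.414,0],[[-0.305,0.105,0.1845],0.414,0],[[-0.305,0.105,0.1845],0.414,0]]}}

```text
clock: 10.3
eef_pos: [564.7, 213.7, 80.2]
eef_rot: [-1.566, 0.002, -1.652]
wrist_force: [1.2, 0.3, -0.1]
finger_gap: 94.3
```

```bash
python3 -c "
from h import *
s=manip.read_state();print(s['eef_pos'].round(1),s['eef_rot'].round(4),s['wrist_force'].round(1))
go(564.2,213.7,78,-1.652)
"
```

```text
[564.7 213.7  80.2] [-1.5665  0.0024 -1.6524] [ 1.2  0.3 -0.1]
shift m [ 0.      0.0022 -0.0005] twist -0.0 t 10.3
```

>>> {"op": "play_rows", "data": {"series": [[[0,0.002,-0.0005],0,1],[[0,0.002,-0.0005],0,1],[[0,0.002,-0.0005],0,1],[[0,0.002,-0.0005],0,1],[[0,0.002,-0.0005],0,1],[[0,0.002,-0.0005],0,1],[[0,0.002,-0.0005],0,1],[[0,0.002,-0.0005],0,1],[[0,0.002,-0.0005],0,1],[[0,0.002,-0.0005],0,1],[[0,0.002,-0.0005],0,1],[[0,-0.03,0],0,1],[[0,-0.06,0],0,1],[[0,-0.09,0],0,1],[[0,-0.12,0],0,1],[[0,-0.15,0],0,1],[[0,-0.15,0],0,1],[[0,-0.15,0],0,1],[[0,-0.15,0],0,1],[[0,-0.15,0],0,1]]}}

```text
clock: 12.3
eef_pos: [563.6, 213.3, 228.8]
eef_rot: [-1.568, 0.002, -1.652]
wrist_force: [-0.0, 0.2, -1.0]
finger_gap: 29.3
```

```bash
python3 -c "
from h import *
s=manip.read_state();print(s['eef_pos'].round(1),s['eef_rot'].round(4),s['wrist_force'].round(1))
go(507.1,-186.3,230,.3315-np.pi/2)
"
```

```text
[563.6 213.3 228.8] [-1.5685e+00  1.6000e-03 -1.6524e+00] [-0.   0.2 -1. ]
shift m [ 0.4029 -0.0019 -0.0238] twist -0.413 t 12.3
```

>>> {"op": "play_rows", "data": {"series": [[[0.04,0,-0.002],-0.04,1],[[0.09,0,-0.005],-0.1,1],[[0.13,0,-0.008],-0.15,1],[[0.17,0,-0.01],-0.2,1],[[0.21,0,-0.012],-0.25,1],[[0.25,0,-0.015],-0.3,1],[[0.29,0,-0.018],-0.35,1],[[0.33,0,-0.02],-0.39,1],[[0.37,0,-0.022],-0.413,1],[[0.395,0,-0.0238],-0.413,1],[[0.403,0,-0.0238],-0.413,1],[[0.403,0,-0.0238],-0.413,1],[[0.403,0,-0.0238],-0.413,1],[[0.403,0,-0.0238],-0.413,1],[[0.403,0,-0.0238],-0.413,1],[[0.403,0,-0.0238],-0.413,1]]}}

```text
clock: 13.9
eef_pos: [507.2, -185.8, 228.1]
eef_rot: [-1.568, 0.001, -1.239]
wrist_force: [-0.0, -0.8, -0.2]
finger_gap: 29.8
```

```bash
python3 -c "
from h import *
shot('wrist','w2.png')
s=manip.read_state();print(s['eef_pos'].round(1),s['eef_rot'].round(4),s['wrist_force'].round(1))
go(507.1,-186.3,73,.3315-np.pi/2)
"
```

```text
[ 507.2 -186.   228.1] [-1.5680e+00  5.0000e-04 -1.2387e+00] [ 0.3 -0.2 -1.7]
shift m [ 0.0003  0.1551 -0.0006] twist 0.001 t 13.95
```

View pics/w2.png

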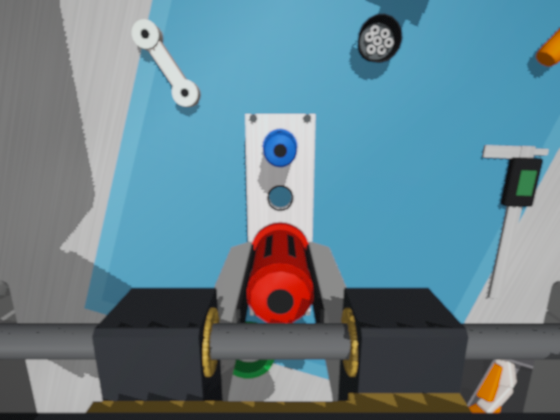

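Blue hangs in hole 1 (280,148), and hole 2 (280,197) lines up under the red driver. Next is to lower and release.

>>> {"op": "play_rows", "data": {"series": [[[0.0003,0.03,-0.0006],0,1],[[0.0003,0.06,-0.0006],0,1],[[0.0003,0.085,-0.0006],0,1],[[0.0003,0.105,-0.0006],0,1],[[0.0003,0.125,-0.0006],0,1],[[0.0003,0.14,-0.0006],0,1],[[0.0003,0.15,-0.0006],0,1],[[0.0003,0.155,-0.0006],0,1],[[0.0003,0.156,-0.0006],0,1],[[0.0003,0.156,-0.0006],0,1],[[0.0003,0.156,-0.0006],0,1],[[0.0003,0.156,-0.0006],0,1],[[0.0003,0.156,-0.0006],0,0],[[0.0003,0.156,-0.0006],0,0],[[0.0003,0.156,-0.0006],0,0],[[0.0003,0.156,-0.0006],0,0],[[0.0003,0.156,-0.0006],0,0],[[0.0003,0.156,-0.0006],0,0],[[0.0003,0.156,-0.0006],0,0]]}}

```text
clock: 15.85
eef_pos: [507.1, -186.3, 72.1]
eef_rot: [-1.568, 0.001, -1.239]
wrist_force: [-0.0, -0.3, -0.3]
finger_gap: 82.3
```

>>> {"op": "play_rows", "data": {"series": [[[0,-0.03,0],0,0],[[0,-0.06,0],0,0],[[0,-0.09,0],0,0],[[0,-0.11,0],0,0],[[0,-0.11,0],0,0],[[0,-0.11,0],0,0],[[0,-0.11,0],0,0],[[0,-0.11,0],0,0]]}}

```text
clock: 16.65
eef_pos: [506.5, -186.2, 180.9]
eef_rot: [-1.569, 0.002, -1.239]
wrist_force: [-0.1, 0.7, 0.2]
finger_gap: 93.9
```

```bash
python3 -c "
from h import *
s=manip.read_state();print(s['eef_pos'].round(1),s['eef_rot'].round(4),s['wrist_force'].round(1))
go(559.8,160.6,78,-1.652)
"
```

```text
[ 506.5 -186.2  180.9] [-1.5694  0.0019 -1.2388] [-0.1  0.7  0.2]
shift m [-0.3103  0.1037  0.1633] twist 0.413 t 16.65
```

>>> {"op": "play_rows", "data": {"series": [[[-0.04,0,0.021],0.05,0],[[-0.08,0,0.042],0.11,0],[[-0.12,0,0.063],0.17,0],[[-0.16,0,0.084],0.23,0],[[-0.2,0,0.105],0.29,0],[[-0.24,0,0.126],0.35,0],[[-0.28,0,0.147],0.4,0],[[-0.31,0,0.1633],0.413,0],[[-0.31,0,0.1633],0.413,0],[[-0.31,0,0.1633],0.413,0],[[-0.31,0.03,0.1633],0.413,0],[[-0.31,0.06,0.1633],0.413,0],[[-0.31,0.09,0.1633],0.413,0],[[-0.31,0.103,0.1633],0.413,0],[[-0.31,0.103,0.1633],0.413,0],[[-0.31,0.103,0.1633],0.413,0],[[-0.31,0.103,0.1633],0.413,0],[[-0.31,0.103,0.1633],0.413,0]]}}

```text
clock: 18.45
eef_pos: [560.4, 160.3, 79.9]
eef_rot: [-1.568, 0.003, -1.652]
wrist_force: [0.0, -0.3, 0.6]
finger_gap: 94.4
```

```bash
python3 -c "
from h import *
s=manip.read_state();print(s['eef_pos'].round(1),s['eef_rot'].round(4),s['wrist_force'].round(1))
go(559.8,160.6,78,-1.652)
"
```

```text
[560.4 160.3  79.9] [-1.5684  0.0028 -1.6518] [ 0.  -0.3  0.6]
shift m [-0.0002  0.0019 -0.0007] twist 0.0 t 18.45
```

>>> {"op": "play_rows", "data": {"series": [[[0,0.002,-0.0007],0,1],[[0,0.002,-0.0007],0,1],[[0,0.002,-0.0007],0,1],[[0,0.002,-0.0007],0,1],[[0,0.002,-0.0007],0,1],[[0,0.002,-0.0007],0,1],[[0,0.002,-0.0007],0,1],[[0,0.002,-0.0007],0,1],[[0,0.002,-0.0007],0,1],[[0,0.002,-0.0007],0,1],[[0,0.002,-0.0007],0,1],[[0,-0.03,0],0,1],[[0,-0.06,0],0,1],[[0,-0.09,0],0,1],[[0,-0.12,0],0,1],[[0,-0.15,0],0,1],[[0,-0.15,0],0,1],[[0,-0.15,0],0,1],[[0,-0.15,0],0,1],[[0,-0.15,0],0,1]]}}

```text
clock: 20.45
eef_pos: [559.6, 159.8, 228.5]
eef_rot: [-1.571, 0.002, -1.652]
wrist_force: [0.1, 0.1, 0.6]
finger_gap: 29.6
```

```bash
python3 -c "
from h import *
s=manip.read_state();print(s['eef_pos'].round(1),s['eef_rot'].round(4),s['wrist_force'].round(1))
go(524.5,-237.3,230,.3315-np.pi/2)
"
```

```text
[559.6 159.8 228.5] [-1.5706  0.0022 -1.6518] [0.1 0.1 0.6]
shift m [ 0.3987 -0.0023 -0.0029] twist -0.413 t 20.45
```

>>> {"op": "play_rows", "data": {"series": [[[0.04,0,0],-0.04,1],[[0.09,0,0],-0.1,1],[[0.13,0,-0.001],-0.15,1],[[0.17,0,-0.001],-0.2,1],[[0.21,0,-0.001],-0.25,1],[[0.25,0,-0.002],-0.3,1],[[0.29,0,-0.002],-0.35,1],[[0.33,0,-0.002],-0.39,1],[[0.37,0,-0.003],-0.413,1],[[0.39,0,-0.003],-0.413,1],[[0.3987,0,-0.003],-0.413,1],[[0.3987,0,-0.003],-0.413,1],[[0.3987,0,-0.003],-0.413,1],[[0.3987,0,-0.003],-0.413,1],[[0.3987,0,-0.003],-0.413,1],[[0.3987,0,-0.003],-0.413,1]]}}

```text
clock: 22.05
eef_pos: [524.5, -236.7, 227.8]
eef_rot: [-1.57, 0.002, -1.238]
wrist_force: [0.2, -0.2, -0.9]
finger_gap: 29.3
```

```bash
python3 -c "
from h import *
shot('wrist','w3.png')
s=manip.read_state();print(s['eef_pos'].round(1),s['eef_rot'].round(4),s['wrist_force'].round(1))
go(524.5,-237.3,72.5,.3315-np.pi/2)
"
```

```text
[ 524.5 -236.9  227.8] [-1.5696  0.0018 -1.2382] [ 0.9  0.1 -0.8]
shift m [ 0.0007  0.1553 -0.0003] twist 0.001 t 22.1
```

View pics/w3.png

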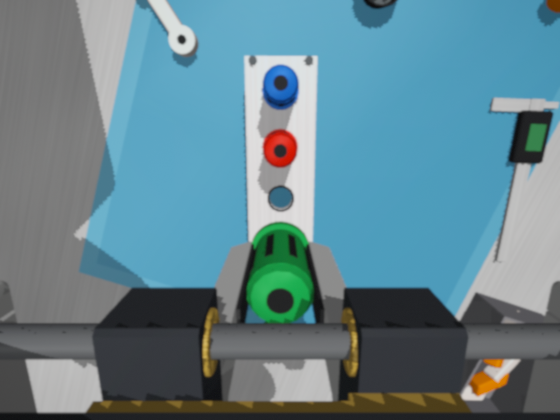

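Blue (281,85) and red (280,148) hang upright, and hole 3 (281,197) is where expected.

>>> {"op": "play_rows", "data": {"series": [[[0.0007,0.03,-0.0003],0,1],[[0.0007,0.06,-0.0003],0,1],[[0.0007,0.085,-0.0003],0,1],[[0.0007,0.105,-0.0003],0,1],[[0.0007,0.125,-0.0003],0,1],[[0.0007,0.14,-0.0003],0,1],[[0.0007,0.15,-0.0003],0,1],[[0.0007,0.155,-0.0003],0,1],[[0.0007,0.156,-0.0003],0,1],[[0.0007,0.156,-0.0003],0,1],[[0.0007,0.156,-0.0003],0,1],[[0.0007,0.156,-0.0003],0,1],[[0.0007,0.156,-0.0003],0,0],[[0.0007,0.156,-0.0003],0,0],[[0.0007,0.156,-0.0003],0,0],[[0.0007,0.156,-0.0003],0,0],[[0.0007,0.156,-0.0003],0,0],[[0.0007,0.156,-0.0003],0,0],[[0.0007,0.156,-0.0003],0,0]]}}

```text
clock: 24.0
eef_pos: [524.5, -237.3, 71.8]
eef_rot: [-1.57, 0.002, -1.238]
wrist_force: [0.6, -0.3, -0.3]
finger_gap: 82.0
```

>>> {"op": "play_rows", "data": {"series": [[[0,-0.03,0],0,0],[[0,-0.06,0],0,0],[[0,-0.09,0],0,0],[[0,-0.11,0],0,0],[[0,-0.11,0],0,0],[[0,-0.11,0],0,0],[[0,-0.11,0],0,0],[[0,-0.11,0],0,0]]}}

```text
clock: 24.8
eef_pos: [524.1, -237.3, 180.5]
eef_rot: [-1.571, 0.003, -1.238]
wrist_force: [-0.2, -0.2, -0.3]
finger_gap: 94.0
```

```bash
python3 -c "
from h import *
s=manip.read_state();print(s['eef_pos'].round(1),s['eef_rot'].round(4),s['wrist_force'].round(1))
go(554,105.4,78,-1.652)
"
```

```text
[ 524.1 -237.3  180.5] [-1.5709  0.0033 -1.2382] [-0.2 -0.2 -0.3]
shift m [-0.3139  0.1035  0.1401] twist 0.414 t 24.8
```

>>> {"op": "play_rows", "data": {"series": [[[-0.04,0,0.018],0.05,0],[[-0.08,0,0.036],0.11,0],[[-0.12,0,0.054],0.17,0],[[-0.16,0,0.072],0.23,0],[[-0.2,0,0.09],0.29,0],[[-0.24,0,0.108],0.35,0],[[-0.28,0,0.125],0.4,0],[[-0.314,0,0.14],0.414,0],[[-0.314,0,0.14],0.414,0],[[-0.314,0,0.14],0.414,0],[[-0.314,0.03,0.14],0.414,0],[[-0.314,0.06,0.14],0.414,0],[[-0.314,0.09,0.14],0.414,0],[[-0.314,0.103,0.14],0.414,0],[[-0.314,0.103,0.14],0.414,0],[[-0.314,0.103,0.14],0.414,0],[[-0.314,0.103,0.14],0.414,0],[[-0.314,0.103,0.14],0.414,0]]}}

```text
clock: 26.6
eef_pos: [554.4, 105.4, 79.7]
eef_rot: [-1.57, 0.003, -1.652]
wrist_force: [-0.8, -0.8, -0.8]
finger_gap: 93.8
```

```bash
python3 -c "
from h import *
s=manip.read_state();print(s['eef_pos'].round(1),s['eef_rot'].round(4),s['wrist_force'].round(1))
go(554,105.4,78,-1.652)
"
```

```text
[554.4 105.4  79.7] [-1.5704  0.0033 -1.6523] [-0.8 -0.8 -0.8]
shift m [ 0.0001  0.0017 -0.0004] twist -0.0 t 26.6
```

>>> {"op": "play_rows", "data": {"series": [[[0,0.002,-0.0004],0,1],[[0,0.002,-0.0004],0,1],[[0,0.002,-0.0004],0,1],[[0,0.002,-0.0004],0,1],[[0,0.002,-0.0004],0,1],[[0,0.002,-0.0004],0,1],[[0,0.002,-0.0004],0,1],[[0,0.002,-0.0004],0,1],[[0,0.002,-0.0004],0,1],[[0,0.002,-0.0004],0,1],[[0,0.002,-0.0004],0,1],[[0,-0.03,0],0,1],[[0,-0.06,0],0,1],[[0,-0.09,0],0,1],[[0,-0.12,0],0,1],[[0,-0.15,0],0,1],[[0,-0.15,0],0,1],[[0,-0.15,0],0,1],[[0,-0.15,0],0,1],[[0,-0.15,0],0,1]]}}

```text
clock: 28.6
eef_pos: [553.9, 104.9, 228.5]
eef_rot: [-1.572, 0.003, -1.652]
wrist_force: [0.7, 0.0, -0.3]
finger_gap: 29.9
```

```bash
python3 -c "
from h import *
s=manip.read_state();print(s['eef_pos'].round(1),s['eef_rot'].round(4),s['wrist_force'].round(1))
go(542.4,-288.4,230,.3315-np.pi/2)
"
```

```text
[553.9 104.9 228.5] [-1.5723  0.0029 -1.6523] [ 0.7  0.  -0.3]
shift m [ 0.3929 -0.0027  0.0205] twist -0.413 t 28.6
```

>>> {"op": "play_rows", "data": {"series": [[[0.04,0,0.002],-0.04,1],[[0.09,0,0.005],-0.1,1],[[0.13,0,0.007],-0.15,1],[[0.17,0,0.009],-0.2,1],[[0.21,0,0.011],-0.25,1],[[0.25,0,0.013],-0.3,1],[[0.29,0,0.015],-0.35,1],[[0.33,0,0.018],-0.39,1],[[0.37,0,0.02],-0.413,1],[[0.385,0,0.0205],-0.413,1],[[0.393,0,0.0205],-0.413,1],[[0.393,0,0.0205],-0.413,1],[[0.393,0,0.0205],-0.413,1],[[0.393,0,0.0205],-0.413,1],[[0.393,0,0.0205],-0.413,1],[[0.393,0,0.0205],-0.413,1]]}}

```text
clock: 30.2
eef_pos: [542.5, -287.9, 227.4]
eef_rot: [-1.571, 0.003, -1.238]
wrist_force: [-0.4, -0.6, -0.5]
finger_gap: 29.5
```

```bash
python3 -c "
from h import *
shot('wrist','w4.png')
s=manip.read_state();print(s['eef_pos'].round(1),s['eef_rot'].round(4),s['wrist_force'].round(1))
go(542.4,-288.4,72.5,.3315-np.pi/2)
"
```

```text
[ 542.5 -288.   227.5] [-1.5709  0.0031 -1.2388] [ 0.7  0.4 -0.5]
shift m [ 0.0008  0.1549 -0.0002] twist 0.001 t 30.25
```

View pics/w4.png

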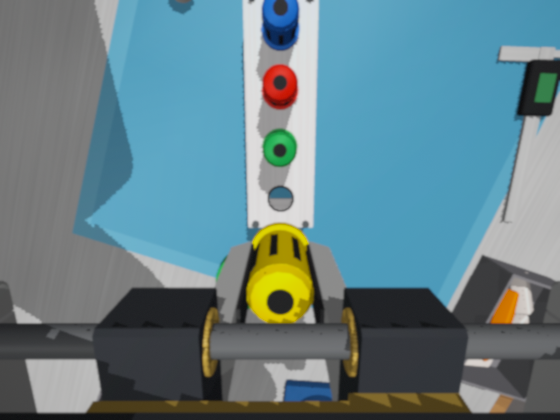

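Blue, red and green hang in order, and hole 4 is at (281,198).

>>> {"op": "play_rows", "data": {"series": [[[0.0008,0.03,-0.0002],0,1],[[0.0008,0.06,-0.0002],0,1],[[0.0008,0.085,-0.0002],0,1],[[0.0008,0.105,-0.0002],0,1],[[0.0008,0.125,-0.0002],0,1],[[0.0008,0.14,-0.0002],0,1],[[0.0008,0.15,-0.0002],0,1],[[0.0008,0.155,-0.0002],0,1],[[0.0008,0.1555,-0.0002],0,1],[[0.0008,0.1555,-0.0002],0,1],[[0.0008,0.1555,-0.0002],0,1],[[0.0008,0.1555,-0.0002],0,1],[[0.0008,0.1555,-0.0002],0,0],[[0.0008,0.1555,-0.0002],0,0],[[0.0008,0.1555,-0.0002],0,0],[[0.0008,0.1555,-0.0002],0,0],[[0.0008,0.1555,-0.0002],0,0],[[0.0008,0.1555,-0.0002],0,0],[[0.0008,0.1555,-0.0002],0,0]]}}

```text
clock: 32.15
eef_pos: [542.4, -288.4, 71.9]
eef_rot: [-1.571, 0.003, -1.239]
wrist_force: [-0.7, -0.0, 0.1]
finger_gap: 82.1
```

>>> {"op": "play_rows", "data": {"series": [[[0,-0.03,0],0,0],[[0,-0.06,0],0,0],[[0,-0.09,0],0,0],[[0,-0.12,0],0,0],[[0,-0.15,0],0,0],[[-0.04,-0.16,-0.02],0,0],[[-0.08,-0.16,-0.04],0,0],[[-0.12,-0.16,-0.06],0,0],[[-0.16,-0.16,-0.08],0,0],[[-0.2,-0.16,-0.1],0,0],[[-0.24,-0.16,-0.12],0,0],[[-0.28,-0.16,-0.14],0,0],[[-0.28,-0.16,-0.14],0,0],[[-0.28,-0.16,-0.14],0,0],[[-0.28,-0.16,-0.14],0,0],[[-0.28,-0.16,-0.14],0,0]]}}

```text
clock: 33.75
eef_pos: [319.4, -70.3, 232.6]
eef_rot: [-1.572, 0.004, -1.239]
wrist_force: [-0.1, -0.2, 0.2]
finger_gap: 94.3
```

```bash
python3 -c "
from h import *
s=manip.read_state();print(s['clock'],s['eef_pos'].round(1))
a,p=shot('top','t9.png');b,q=shot('scene','s9.png')
c=b[100:240,110:290];d=a[150:290,310:490]
cv2.imwrite('pics/fin.png',cv2.resize(np.hstack([c,d]),None,fx=2.2,fy=2.2,interpolation=cv2.INTER_CUBIC)[:,:,::-1])
H=[(489.6,-135.1),(507.1,-186.3),(524.5,-237.3),(542.4,-288.4)]
for h in H: print('top122 pred: top-crop',((proj(p,h+(122,))-[310,150])*2.2+[396,0]).round(0),'scene-crop guard',((proj(q,h+(60,))-[110,100])*2.2).round(0))
"
```

```text
33.75 [319.4 -70.3 232.6]
top122 pred: top-crop [[493. 201.]] scene-crop guard [[287. 193.]]
top122 pred: top-crop [[558. 178.]] scene-crop guard [[233. 189.]]
top122 pred: top-crop [[622. 154.]] scene-crop guard [[180. 185.]]
top122 pred: top-crop [[686. 130.]] scene-crop guard [[127. 182.]]
```

View pics/fin.png

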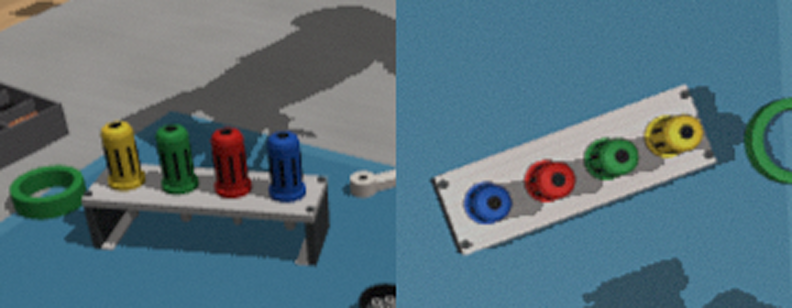

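All four hang upright with their guards on the plate. From the robot's left they run blue, red, green, yellow. The caps are within 2–6 crop px of prediction and the arm is clear.

```bash
python3 -c "
from h import *
print(manip.sign_off())"
```

```text
the job is handed in; nothing more can be done
None
```

All four nut drivers now hang in the aluminium bench rack in their original order from the robot's left: blue, red, green, yellow. I handed the job in at about 34 s on the robot's clock, out of the 104 s allowed.

- **Choice of red:** I moved the middle-sized red driver from the red bush. The small and large red look-alikes were not handled.
- **Last check:** The final top and scene pictures showed every driver upright, with its guard on the plate and its shank through a hole. They were released, and the gripper was open and well clear.
- **Forces:** Every wrist force reading I took was below about 2 N. I only read it between moves.
- **Disagreement:** The top and wrist cameras differed by 1–2 mm on where the drivers stood in the carrying rack, so I used the mean, and every grasp held. No checks failed.

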